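# Ready the bench scale for weighing into the bowl

## Task

The kitchen's bench scale has gone to sleep with the white mixing bowl on its pan: get it ready to weigh into the bowl in grams. With a fingertip, lightly tap first the on key (the larger round key, at the left end of the row as you look at the keys with the display above them), then the grams key (the left one of the two square keys), then the tare key (the long bar at the right end), letting each key come back up before the next. Do not press the small round off key or the other square key, nothing is to be picked up or shoved, and leave the bowl on the scale and everything else standing where it is.

Things in the scene. Friction and masses are not known exactly. Their poses are not given: they have to be found in the camera images.
- scale: Pastry bench scale, white plastic case 310 mm deep (its x) by 250 mm wide (its y), 2.8 kg, loose on four rubber feet. Origin: centre of its underside; z up. Its front, the -x end with keys and display, is turned roughly to the robot; +y is the left of a person standing there. Steel pan, top 54 mm up, at x -53 to +153 mm. Tap lightly: a push of over 20 N on the scale is too hard.
- display (a point): Centre of the display glass (26 by 104 mm, 36 mm above the counter) in the dark key panel, which is 34 mm high and covers the scale's x -151 to -57 mm. Axes as the scale's. The keys, five plain light grey ones in one row along the scale's y at x -124 mm, have tops 42 mm above the counter when up, 8 mm above the panel.
- on_key_top (a point): Centre of the top face of the on key: round, 22 mm across, left end of the row, at y +96 mm along the row in the scale's frame. Moves down with the key. Axes as the scale's.
- off_key_top (a point): Centre of the top face of the off key: round, 14 mm across, second from the left, at y +55 mm along the row in the scale's frame. Moves down with the key. Axes as the scale's.
- gram_key_top (a point): Centre of the top face of the grams key: square, 19 mm, the middle key and the left one of the two squares, at y +13 mm along the row in the scale's frame. Moves down with the key. Axes as the scale's.
- ounce_key_top (a point): Centre of the top face of the ounces key: square, 19 mm, the right one of the two squares, at y -29 mm along the row in the scale's frame. Moves down with the key. Axes as the scale's.
- tare_key_top (a point): Centre of the top face of the tare key: bar, 19 mm in x by 46 mm in y, right end of the row, at y -88 mm along the row in the scale's frame. Moves down with the key. Axes as the scale's.
- on_key (a joint): How far the on key is pressed, m: 0 up, 0.006 fully down, sprung back up. Starts to move at about 1 N and is fully down at about 10 N (all five keys alike); it counts as pressed from 0.0015, about 3.5 N, when held for 0.05 s.
- gram_key (a joint): How far the grams key is pressed, m: as the on key.
- tare_key (a joint): How far the tare key is pressed, m: as the on key.
- off_key (a joint): How far the off key is pressed, m: as the on key. Not to be pressed.
- ounce_key (a joint): How far the ounces key is pressed, m: as the on key. Not to be pressed.
- bowl: White ceramic mixing bowl standing loose on the scale's pan near its middle: 180 mm across the rim, 92 mm across the foot, 86 mm high (rim about 140 mm above the counter), 0.55 kg. Origin: centre of its underside, z up.
- springform: Dark steel springform pan, 252 mm across the bottom lip, 71 mm high, standing on the counter to one side of the scale. Origin: centre of its underside, z up.
- tip_case: Yellow plastic piping tip case, closed, 90 by 160 mm (its x by y), 45 mm high, round press-button catch on its -x side, lying on the counter to the other side of the scale. Origin: centre of its underside, z up.
- tamper: Turned wooden tamper standing upright on its broad end on the counter, 54 mm across, 116 mm high, to one side beyond the scale. Origin: centre of its underside, z up.

How it is judged:
On the way, in this order (a step that is already met when the one before it is completed fails the run):
1. the on key is pressed, alone (value of joint on_key above 0.0015 m and value of joint each of gram_key, tare_key below 0.001 m), for 0.05 s.
2. then, with the on key up again, the grams key is pressed, alone (value of joint gram_key above 0.0015 m and value of joint each of on_key, tare_key below 0.001 m), for 0.05 s.
3. then, with the grams key up again, the tare key is pressed, alone (value of joint tare_key above 0.0015 m and value of joint each of on_key, gram_key below 0.001 m), for 0.05 s.
At the end, for the whole second after the job is handed in: On, grams and tare have been tapped in that order, all five keys are up again (within 1 mm), the bowl stands upright and at rest on the scale within 25 mm of where it stood, and the scale, springform pan, tip case and tamper are within 20 mm of where they stood, the tamper upright (value of joint each of on_key, gram_key, tare_key, off_key, ounce_key below 0.001 m and distance of each of scale, springform, tip_case, tamper from where it was at the start of the episode below 0.02 m and distance of bowl from where it was at the start of the episode below 0.025 m and angle between each of bowl, tamper's own z axis and vertical below 0.1 rad and contact force between bowl and scale above 1 N and linear speed of each of bowl, scale below 0.02 m/s); the robot touches nothing.
It fails at once if the off key or the ounces key is pressed (value of joint any of off_key, ounce_key above 0.0015 m).
It fails at once if the scale or its keys are pushed with more than 20 N (contact force between any of the fingers, the arm and scale above 20 N).
It fails at once if the scale is shoved or lifted (distance of scale from where it was at the start of the episode above 0.02 m or height (world z) of scale above 0.01 m).
It fails at once if the bowl is shoved, lifted or tipped (distance of bowl from where it was at the start of the episode above 0.025 m or z of bowl in the frame of scale above 0.066 m or angle between bowl's own z axis and vertical above 0.15 rad).
It fails at once if the springform pan, the tip case or the tamper is shoved, lifted or tipped (distance of any of springform, tip_case, tamper from where it was at the start of the episode above 0.02 m or angle between tamper's own z axis and vertical above 0.2 rad).
It also fails if it takes over 48 s, if anything falls off the work surface, if the arm or the gripper's body presses on something with over 40 N, if the wrist force passes 120 N, or if a joint passes its speed limit or range.

## Robot

A 7-joint arm with a two-finger parallel gripper is mounted at the origin on the work surface. World frame = base frame: x ahead of the robot, y to its left, z up, the work surface at z = 0. Lengths are in m, angles in rad, forces in N, time in s.
With the tool pointing down it reaches from about 0.4 to 0.85 m from the base axis. Payload 4.5 kg.
Tool frame: the origin (TCP) lies at the very end of the fingers, on their centre line; the grasp point (between the pads) lies 19 mm behind it (r.grip_depth is the z of the grasp point in the tool frame, in m); z points along the fingers, y is the line along which they close (so a half turn about z gives the same grasp; the last joint's range is limited). The gripper opens to 88 mm and grips with 3 to 60 N. Pads are 18 mm wide; open, the fingers measure 123 mm over their backs; the gripper's body (75 mm by 187 mm) begins 45 mm behind the grasp point.
Start: joints at [-1.087, 0.689, -0.195, 1.565, 0.157, 0.902, -0.215], TCP at [0.272, 0.563, 0.239] pointing down, gripper open.
Joint ranges: [-3.01, 3.01], [-0.46, 2.08], [-1.47, 1.51], [0.13, 2.56], [-1, 4.14], [0.04, 2.09], [-2.66, 2.66]. Speed limits (rad/s): [2.57, 2.57, 3.14, 3.14, 3.14, 3.14, 3.14].

## Interface

Orientations are given as a unit quaternion [x, y, z, w].
In Python, from plant import r gives the robot as it stands.
- The arm moves only by the tool send_path, called after ">>>" as name(argument=value, ...) on one line, values as JSON. Schema: {"type":"object","properties":{"rows":{"type":"object","properties":{"segments":{"type":"array","items":{"type":"array","items":{"type":"number"},"minItems":7,"maxItems":7},"minItems":1,"maxItems":10}},"additionalProperties":false,"required":["segments"]},"squeeze":{"type":"number"},"only":{"type":"string"},"quiet":{"type":"boolean"},"lines":{"type":"string"}},"required":["rows"],"additionalProperties":false}. rows is an object whose key "segments" holds a list of rows, 1 to 10 of them, each of 7 numbers: the opening from 0.0 (shut) to 1.0 (fully open), then dx, dy, dz in parts of the range, where 1.0 means 1 m, then a rotation vector rx, ry, rz in a scale on which 1.0 is 2 rad; each row is the pose to reach, as a shift and turn from the pose commanded when the call began, along the tool's axes at that moment; what a row does not reach only later rows make up. A row lasts 1/10 s, in which the tool goes at most 0.05 m and 0.15 rad, less where a joint would pass 70% of its speed; a pose out of reach is approached as far as the arm can. The fingers move at their own pace and stop on an object; squeeze is the grip in N (left out, the last holds). Time passes only in rows, so rows that do not move let the fingers close. The tool returns the time, the measured TCP pose, the force, the opening and the grip force at its end. only (a regular expression) keeps the lines of the reply that match it, lines (a string "A,B") keeps lines A to B, and quiet returns only ok. A shift or turn number past 1, either way, is cut back to 1. Input that does not fit is refused with a message, and nothing moves.
- r.get_state(): the state, without advancing time (a new reading comes with each control period).
- r.snapshot(name): name is "scene" or "top" or "wrist"; returns the picture (420x560x3 uint8, red, green, blue); there is no depth.
- r.camera_params(name): a dict with "fx", "fy", "cx", "cy" (pixels), "rvec" (rotation vector, rad) and "tvec" (3), from world to camera coordinates, as OpenCV has them. Camera axes: x right, y down, z forward; pixel columns grow to the right and rows downward; lengths in m; the calibration is good to about 2 mm. A picture is of the moment at which its call begins: read the wrist's pose just before it. camera_params takes no time and is no camera call; for the wrist camera it gives the pose at the moment of the call.
- r.finish_job(): hands the job in; it is judged then, once.
The state is a dict: "clock": time; "q": joint angles; "qd": joint speeds; "joint_torque": joint torques, N m; "tool_pos": TCP position; "eef_rot": TCP orientation; "contact_force": force on the tool from outside, world axes, zero at the start; "moment": the same for the moment, N m; "opening": opening from 0.0 (shut) to 1.0 (fully open); "finger_force": force on a finger pad.
Only numpy, scipy, OpenCV 4.12 (cv2) and the standard library are available. Lean on these libraries where they do the work, as an engineer would, in place of code of your own. Each camera call takes 0.05 s, during which the arm holds its last target. There are 200 camera calls.

## Working session

There is one attempt and no reset: what is moved stays moved. The work goes in short steps, Python scripts to look and compute and a tool call to move; the robot and the scene stay as the last step left them, time stands still between calls to the robot, and variables do not carry over. Pictures are saved under pics/ and viewed, at most 10 in all, crops included, and the job is handed in when it is done.

```bash
ls; mkdir -p pics; python3 - <<'E'
from plant import r
import cv2
s=r.get_state();print(s['clock'],s['tool_pos'],s['eef_rot'],s['opening'],s['contact_force'])
for n in('scene','top'):
    cv2.imwrite(f'pics/{n}0.png',r.snapshot(n)[:,:,::-1]);print(r.camera_params(n))
E
```

```text
pics
plant.py
0.0 [0.27150273 0.56224936 0.23791615] [ 2.22980572e-01  9.74822450e-01 -9.11268339e-04 -1.57442306e-04] 0.9985883286736185 [ 0.08343108 -0.0785905   0.29120072]
{'fx': 447.17536948190735, 'fy': 447.17536948190735, 'cx': 290.53895564239497, 'cy': 214.8898870190751, 'rvec': array([ 1.59656587,  1.92960353, -0.7955817 ]), 'tvec': array([ 0.12165935, -0.34407044,  1.88994133])}
{'fx': 390.2545040515433, 'fy': 390.2545040515433, 'cx': 284.0867854853518, 'cy': 205.08154003675696, 'rvec': array([ 2.1865579 , -2.15484042,  0.10176938]), 'tvec': array([-0.01656981,  0.60037307,  1.01664949])}
```

View pics/top0.png

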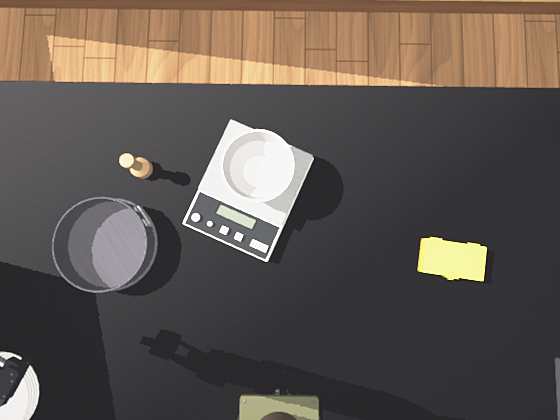

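View pics/scene0.png

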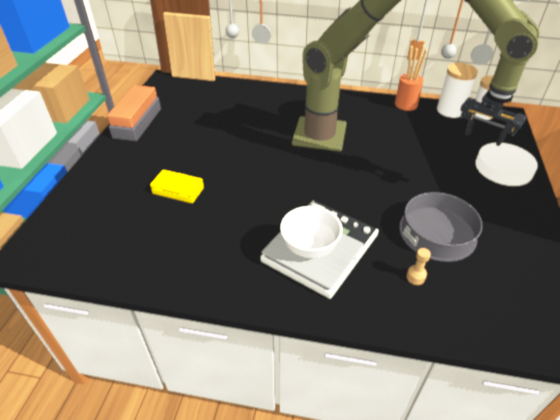

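The top view shows the scale with its key row running from the on key at about (196,217) to the tare bar at about (259,245). The springform is at (105,245), the tamper at (135,165), and the arm is out of view. Next I'll measure the key centroids on the plane z = 0.042.

```bash
cat > h.py <<'E'
import numpy as np,cv2
from plant import r
from scipy.spatial.transform import Rotation as R
KY=np.array([96,55,13,-29,-88])/1000
def ray(p,c,z):
    M=R.from_rotvec(c['rvec']).as_matrix();o=-M.T@c['tvec']
    d=M.T@np.array([(p[0]-c['cx'])/c['fx'],(p[1]-c['cy'])/c['fy'],1]);return o+d*(z-o[2])/d[2]
def fit(P):  # scale pose from key points, 2D rigid
    A=np.c_[np.full(5,-.124),KY];a=A-A.mean(0);b=P[:,:2]-P[:,:2].mean(0)
    th=np.arctan2((a[:,0]*b[:,1]-a[:,1]*b[:,0]).sum(),(a*b).sum())
    M=np.array([[np.cos(th),-np.sin(th)],[np.sin(th),np.cos(th)]])
    t=P[:,:2].mean(0)-M@A.mean(0);return th,t,A@M.T+t
E
python3 - <<'E'
from h import *
im=r.snapshot('top');c=r.camera_params('top')
g=im.min(2).astype(np.uint8)
m=np.zeros_like(g);cv2.fillPoly(m,[np.array([[186,212],[196,206],[275,240],[268,257]])],255)
b=((g>120)&(m>0)).astype(np.uint8)
n,l,st,ce=cv2.connectedComponentsWithStats(b)
for i in range(1,n):print(st[i],ce[i].round(1))
k=[i for i in range(1,n) if 12<st[i][4]<400]
k=sorted(k,key=lambda i:ce[i][0])
# weighted centroids on plane
P=np.array([ray(ce[i],c,.042) for i in k]);print(P.round(4))
if len(P)==5:
    th,t,Q=fit(P);print(np.degrees(th),t,Q.round(4),((P[:,:2]-Q)*1000).round(1))
cv2.imwrite('pics/top1.png',cv2.resize(im[190:270,170:290,::-1],None,fx=6,fy=6,interpolation=cv2.INTER_NEAREST))
E
```

```text
[187 209   5   6  14] [188.6 211.6]
[191 213   9   7  40] [196.  215.4]
[206 220   7   7  29] [209.4 222.9]
[219 225  10  10  61] [223.9 229.2]
[234 232  10  10  69] [238.3 236.2]
[249 239  20  14 159] [258.6 245.4]
[266 240  10  18  48] [270.8 248.2]
[[0.5784 0.2441 0.042 ]
 [0.5687 0.2243 0.042 ]
 [0.5494 0.1883 0.042 ]
 [0.5332 0.1495 0.042 ]
 [0.5155 0.1112 0.042 ]
 [0.4921 0.0574 0.042 ]
 [0.4854 0.0254 0.042 ]]
```

View pics/top1.png

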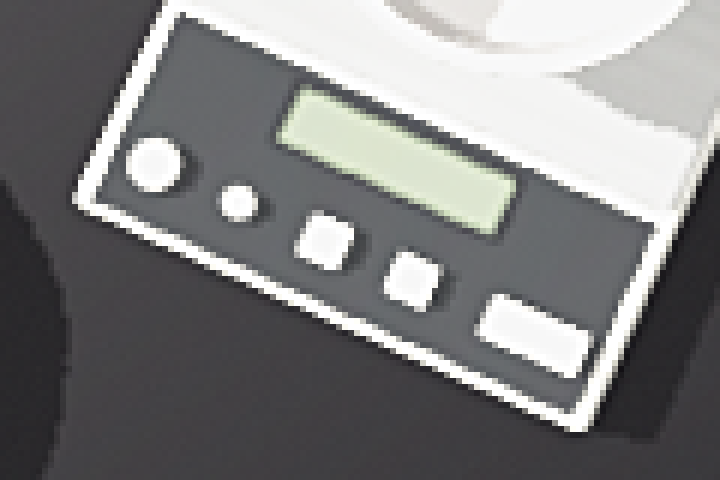

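```bash
python3 - <<'E'
from h import *
im=r.snapshot('top');c=r.camera_params('top')
g=im.min(2)
m=np.zeros_like(g);cv2.fillPoly(m,[np.array([[200,193],[279,227],[265,258],[186,222]])],255)
m=cv2.erode(m,np.ones((3,3)))
b=((g>130)&(m>0)).astype(np.uint8)
n,l,st,ce=cv2.connectedComponentsWithStats(b)
for i in range(1,n):print(st[i],ce[i].round(1))
k=[i for i in range(1,n) if 20<st[i][4]<230]
k=sorted(k,key=lambda i:ce[i][0])
P=np.array([ray(ce[i],c,.042) for i in k]);print(P.round(4))
th,t,Q=fit(P);print(np.degrees(th),t,Q.round(4),((P[:,:2]-Q)*1000).round(1))
np.save('Q.npy',Q)
D=[ce[i] for i in range(1,n) if st[i][4]>=230]
d=np.array([[np.cos(th),-np.sin(th)],[np.sin(th),np.cos(th)]]).T
for p in D:print('display in scale',d@(ray(p,c,.036)[:2]-t))
s=r.get_state();T=R.from_quat(s['eef_rot'])
print('yaw of tool y',np.degrees(np.arctan2(*T.apply([0,1,0])[[1,0]])), 'want',np.degrees(th)+90)
for q in Q[[0,2,4]]:print('tool shift to z=.10',T.inv().apply(np.r_[q,.10]-s['tool_pos']).round(4))
E
```

```text
[216 205  40  24 409] [235.7 216.3]
[191 213   9   9  69] [195. 217.]
[206 221   7   6  32] [209.2 223.3]
[219 225  10  10  71] [223.6 229.7]
[234 232  10  10  68] [238.2 236.1]
[249 239  20  14 157] [258.6 245.5]
[[0.5643 0.2268 0.042 ]
 [0.5483 0.1888 0.042 ]
 [0.5319 0.1503 0.042 ]
 [0.5157 0.1113 0.042 ]
 [0.4921 0.0573 0.042 ]]
-23.049349698075076 [0.64084963 0.08969488] [[0.5643 0.2266]
 [0.5483 0.1889]
 [0.5318 0.1502]
 [0.5154 0.1116]
 [0.4923 0.0573]] [[-0.1  0.2]
 [-0.  -0.1]
 [ 0.   0.1]
 [ 0.3 -0.2]
 [-0.2  0.1]]
display in scale [-0.07892929 -0.00037466]
yaw of tool y 64.23118707653029 want 66.95065030192492
tool shift to z=.10 [-0.4097 -0.1751  0.1384]
tool shift to z=.10 [-0.4136 -0.258   0.1385]
tool shift to z=.10 [-0.4184 -0.3589  0.1386]
```

The fit residuals are within 0.3 mm and the display centre comes out where it should be. I'll move above the on key with the gripper closing.

Units first: turns go in shares of 2 rad. So -0.047 rad is -0.0235.

>>> send_path(rows={"segments":[[0, -0.04, -0.017, 0, 0, 0, 0], [0, -0.08, -0.034, 0, 0, 0, 0], [0, -0.12, -0.051, 0, 0, 0, 0], [0, -0.16, -0.068, 0, 0, 0, 0], [0, -0.2, -0.085, 0, 0, 0, 0], [0, -0.24, -0.103, 0.02, 0, 0, -0.0235], [0, -0.28, -0.12, 0.04, 0, 0, -0.0235], [0, -0.32, -0.137, 0.06, 0, 0, -0.0235], [0, -0.36, -0.154, 0.08, 0, 0, -0.0235], [0, -0.4097, -0.1751, 0.09, 0, 0, -0.0235]]}, squeeze=10)

```text
clock: 1.2
tool_pos: [0.5609, 0.2297, 0.1477]
eef_rot: [0.199, 0.98, -0.001, -0.001]
contact_force: [0.5, 0.9, -0.4]
opening: 0.116
finger_force: 0.0
```

>>> send_path(rows={"segments":[[0, 0, 0, 0, 0, 0, 0], [0, 0, 0, 0, 0, 0, 0], [0, 0, 0, 0, 0, 0, 0]]})

```text
clock: 1.5
tool_pos: [0.5606, 0.2322, 0.1498]
eef_rot: [0.199, 0.98, 0.001, -0.0]
contact_force: [0.0, -0.7, 0.6]
opening: 0.007
finger_force: 0.0
```

```bash
cat > w.py <<'E'
from h import *
Q=np.load('Q.npy');s=r.get_state();T=R.from_quat(s['eef_rot'])
print(s['clock'],s['tool_pos'],s['contact_force'],s['opening'],'tilt',T.apply([0,0,1]))
for q in Q[[0,2,4]]:print(T.inv().apply(np.r_[q,.05]-s['tool_pos']).round(4))
E
python3 - <<'E'
from w import *
im=r.snapshot('wrist').copy()
c=r.camera_params('wrist')
for q in Q:
    p=cv2.projectPoints(np.r_[q,.042],c['rvec'],c['tvec'],np.array([[c['fx'],0,c['cx']],[0,c['fy'],c['cy']],[0,0,1]]),None)[0].ravel();print(p)
    cv2.drawMarker(im,tuple(int(v) for v in p.round()),(255,0,0),0,12)
cv2.imwrite('pics/w1.png',im[:,:,::-1])
E
```

```text
1.5 [0.56057322 0.23223462 0.14977885] [ 0.03944826 -0.74880766  0.63748685] 0.006774386548387165 tilt [-5.27053019e-04  1.43763213e-03 -9.99998828e-01]
[-0.0058 -0.0038  0.0998]
[-0.0057 -0.0868  0.0997]
[-0.0056 -0.1878  0.0996]
[276.04172224 222.28833727]
[223.15590616 222.10859667]
[168.95168805 221.92437528]
[114.71859956 221.74005577]
[ 38.48521487 221.48096485]
```

View pics/w1.png

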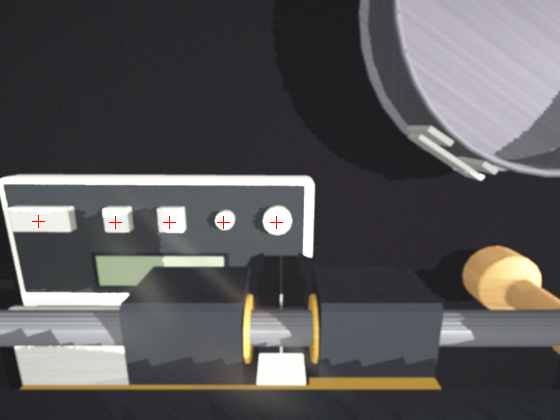

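The wrist view agrees with the map: the red marks sit on all five keys within about 2 px. Next I'll correct the offset and go down to about 10 mm above the key.

>>> send_path(rows={"segments":[[0, -0.003, -0.002, 0.035, 0, 0, 0], [0, -0.0058, -0.0038, 0.07, 0, 0, 0], [0, -0.0058, -0.0038, 0.09, 0, 0, 0], [0, -0.0058, -0.0038, 0.095, 0, 0, 0], [0, -0.0058, -0.0038, 0.095, 0, 0, 0], [0, -0.0058, -0.0038, 0.095, 0, 0, 0], [0, -0.0058, -0.0038, 0.095, 0, 0, 0]]})

```text
clock: 2.25
tool_pos: [0.566, 0.2258, 0.0561]
eef_rot: [0.2, 0.98, 0.001, 0.001]
contact_force: [-0.5, -0.5, 0.2]
opening: 0.004
finger_force: 0.0
```

```bash
python3 w.py
```

```text
2.25 [0.56599803 0.22580477 0.05610905] [-0.4783567  -0.49812688  0.19772438] 0.003986380667689502 tilt [ 0.00236452  0.00143542 -0.99999617]
[0.0018 0.     0.0061]
[ 0.0018 -0.083   0.0059]
[ 0.0018 -0.184   0.0057]
```

>>> send_path(rows={"segments":[[0, 0.001, 0, 0.006, 0, 0, 0], [0, 0.0015, 0, 0.01, 0, 0, 0], [0, 0.0015, 0, 0.012, 0, 0, 0], [0, 0.0015, 0, 0.013, 0, 0, 0], [0, 0.0015, 0, 0.014, 0, 0, 0], [0, 0.0015, 0, 0.014, 0, 0, 0]]})

```text
clock: 2.85
tool_pos: [0.5635, 0.2255, 0.0407]
eef_rot: [0.2, 0.98, -0.0, -0.0]
contact_force: [-2.4, -0.9, 3.1]
opening: 0.004
finger_force: 1.9
```

>>> send_path(rows={"segments":[[0, 0, 0, 0.001, 0, 0, 0], [0, 0, 0, 0.002, 0, 0, 0], [0, 0, 0, 0.002, 0, 0, 0]]})

```text
clock: 3.15
tool_pos: [0.5635, 0.2255, 0.0389]
eef_rot: [0.2, 0.98, -0.0, -0.0]
contact_force: [-2.7, -0.8, 6.4]
opening: 0.007
finger_force: 3.3
```

The contact force is 6.4 N, about 3 mm down, so the key is pressed. I'll hold for one row, lift straight up, then shift to the grams key (dy -0.083).

>>> send_path(rows={"segments":[[0, 0, 0, 0.0005, 0, 0, 0], [0, 0, 0, 0.0005, 0, 0, 0], [0, 0, 0, -0.005, 0, 0, 0], [0, 0, 0, -0.02, 0, 0, 0], [0, 0, -0.03, -0.03, 0, 0, 0], [0, 0, -0.06, -0.03, 0, 0, 0], [0, 0, -0.083, -0.025, 0, 0, 0], [0, 0, -0.083, -0.018, 0, 0, 0], [0, 0, -0.083, -0.018, 0, 0, 0], [0, 0, -0.083, -0.018, 0, 0, 0]]})

```text
clock: 4.15
tool_pos: [0.5323, 0.1512, 0.0568]
eef_rot: [0.199, 0.98, 0.001, 0.001]
contact_force: [-0.3, 0.4, 0.2]
opening: 0.005
finger_force: 0.0
```

```bash
python3 w.py
```

```text
4.15 [0.53226384 0.1511973  0.05680079] [-0.26632597  0.36778647  0.22592474] 0.00515215805145983 tilt [ 0.00155243  0.00209865 -0.99999659]
[-0.0001  0.0819  0.007 ]
[ 0.     -0.0011  0.0068]
[ 1.000e-04 -1.021e-01  6.500e-03]
```

>>> send_path(rows={"segments":[[0, 0, -0.001, 0.006, 0, 0, 0], [0, 0, -0.001, 0.01, 0, 0, 0], [0, 0, -0.001, 0.012, 0, 0, 0], [0, 0, -0.001, 0.013, 0, 0, 0], [0, 0, -0.001, 0.014, 0, 0, 0], [0, 0, -0.001, 0.015, 0, 0, 0]]})

```text
clock: 4.75
tool_pos: [0.5309, 0.1484, 0.0417]
eef_rot: [0.2, 0.98, 0.0, -0.0]
contact_force: [-0.7, 0.3, 2.2]
opening: 0.005
finger_force: 1.1
```

>>> send_path(rows={"segments":[[0, 0, 0, 0.001, 0, 0, 0], [0, 0, 0, 0.002, 0, 0, 0], [0, 0, 0, 0.002, 0, 0, 0]]})

```text
clock: 5.05
tool_pos: [0.5309, 0.1484, 0.0399]
eef_rot: [0.2, 0.98, 0.0, 0.0]
contact_force: [-1.8, 0.0, 4.9]
opening: 0.006
finger_force: 2.5
```

Force is at 4.9 N, so I'll press 1 mm more, hold, lift and move on to the tare key (dy about -0.101).

>>> send_path(rows={"segments":[[0, 0, 0, 0.001, 0, 0, 0], [0, 0, 0, 0.001, 0, 0, 0], [0, 0, 0, 0.001, 0, 0, 0]]})

```text
clock: 5.35
tool_pos: [0.5309, 0.1484, 0.039]
eef_rot: [0.2, 0.98, 0.0, 0.0]
contact_force: [-1.2, 0.4, 6.5]
opening: 0.006
finger_force: 3.2
```

>>> send_path(rows={"segments":[[0, 0, 0, -0.005, 0, 0, 0], [0, 0, 0, -0.02, 0, 0, 0], [0, 0, -0.035, -0.03, 0, 0, 0], [0, 0, -0.07, -0.03, 0, 0, 0], [0, 0, -0.1, -0.025, 0, 0, 0], [0, 0, -0.1, -0.018, 0, 0, 0], [0, 0, -0.1, -0.018, 0, 0, 0], [0, 0, -0.1, -0.018, 0, 0, 0]]})

```text
clock: 6.15
tool_pos: [0.4925, 0.0577, 0.0565]
eef_rot: [0.199, 0.98, 0.001, 0.0]
contact_force: [0.4, -0.7, -0.2]
opening: 0.008
finger_force: 0.0
```

```bash
python3 w.py
```

```text
6.15 [0.49252433 0.05773214 0.0565312 ] [ 0.37126495 -0.72194536 -0.18188872] 0.007521202207777 tilt [ 0.00102975  0.00146752 -0.99999839]
[-1.000e-04  1.835e-01  6.900e-03]
[-1.000e-04  1.005e-01  6.700e-03]
[ 0.     -0.0005  0.0065]
```

>>> send_path(rows={"segments":[[0, 0, 0, 0.006, 0, 0, 0], [0, 0, 0, 0.01, 0, 0, 0], [0, 0, 0, 0.012, 0, 0, 0], [0, 0, 0, 0.013, 0, 0, 0], [0, 0, 0, 0.014, 0, 0, 0], [0, 0, 0, 0.015, 0, 0, 0]]})

```text
clock: 6.75
tool_pos: [0.4917, 0.0563, 0.0416]
eef_rot: [0.2, 0.98, 0.0, 0.0]
contact_force: [-0.9, 0.8, 0.9]
opening: 0.007
finger_force: 1.1
```

>>> send_path(rows={"segments":[[0, 0, 0, 0.001, 0, 0, 0], [0, 0, 0, 0.002, 0, 0, 0], [0, 0, 0, 0.003, 0, 0, 0], [0, 0, 0, 0.003, 0, 0, 0]]})

```text
clock: 7.15
tool_pos: [0.4917, 0.0564, 0.0389]
eef_rot: [0.2, 0.98, 0.0, 0.0]
contact_force: [-1.5, 1.1, 5.4]
opening: 0.007
finger_force: 3.3
```

>>> send_path(rows={"segments":[[0, 0, 0, 0.0005, 0, 0, 0], [0, 0, 0, 0.0005, 0, 0, 0], [0, 0, 0, -0.01, 0, 0, 0], [0, 0, 0, -0.04, 0, 0, 0], [0, 0, 0, -0.08, 0, 0, 0], [0, 0, 0, -0.12, 0, 0, 0], [0, 0, 0, -0.15, 0, 0, 0], [0, 0, 0, -0.15, 0, 0, 0], [0, 0, 0, -0.15, 0, 0, 0], [0, 0, 0, -0.15, 0, 0, 0]]})

```text
clock: 8.15
tool_pos: [0.4909, 0.0558, 0.1877]
eef_rot: [0.2, 0.98, -0.001, -0.001]
contact_force: [0.2, 0.7, 0.1]
opening: 0.005
finger_force: 0.0
```

```bash
python3 - <<'E'
from w import *
import cv2
cv2.imwrite('pics/s2.png',r.snapshot('scene')[:,:,::-1])
E
```

```text
8.15 [0.49086301 0.05581028 0.18773392] [0.23679259 0.70546826 0.11108033] 0.004969266472055626 tilt [-2.07061136e-03 -6.24995317e-04 -9.99997661e-01]
[-0.0009  0.1861  0.1375]
[-0.0009  0.1031  0.1376]
[-0.001   0.0021  0.1377]
```

View pics/s2.png

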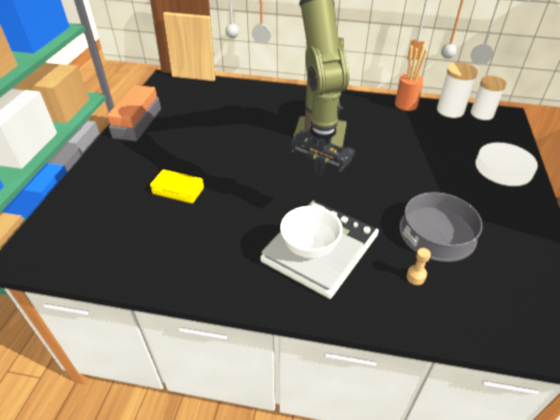

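The scene view matches the first one: bowl at (311,232), scale, springform, tip case and tamper are all in place, and the arm is clear above.

```bash
python3 -c "
from plant import r
print(r.finish_job())"
```

```text
the job is handed in; nothing more can be done
None
```

I tapped on, grams and tare in that order, with peak readings of about 5 to 6.5 N and the arm lifted clear after each tap. In the last picture nothing had moved. The job is handed in, but it printed no verdict.

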